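Set the stop of a tile gauge jig to a sample tile, screw play taken up

ROBOT

A 6-joint arm with a two-finger parallel gripper is mounted at the origin on the work surface. World frame = base frame: x ahead of the robot, y to its left, z up, the work surface at z = 0. Lengths are in mm, angles in rad, forces in N, time in s.
With the tool pointing down it reaches from about 350 to 875 mm from the base axis. Payload 4.2 kg.
Tool frame: the origin (TCP) lies at the very end of the fingers, on their centre line; the grasp point (between the pads) lies 19 mm behind it; z points along the fingers, y is the line along which they close (so a half turn about z gives the same grasp; the last joint's range is limited). The gripper opens to 85 mm and grips with 20 to 120 N. Pads are 22 mm wide; open, the fingers measure 114 mm over their backs; the gripper's body (76 mm by 85 mm) begins 54 mm behind the grasp point. The pads swing forward as they close: fully open they stand 13 mm farther back than shut.
Start: joints at [1.43, 0.385, 0.008, 0, -1.194, -0.259], TCP at [243.238, 575.703, 231.312] pointing down, gripper open.
Joint ranges: [-3.14, 3.14], [-1.21, 2.06], [-1.07, 1.41], [-3.16, 2.05], [-2.99, -0.16], [-3.1, 3.1]. Speed limits (rad/s): [2.79, 2.79, 3.14, 3.14, 3.14, 3.14].

INTERFACE

Orientations are given as a unit quaternion [x, y, z, w].
In Python, from bench import arm gives the robot as it stands. The module is installed in compiled form; this text tells all that it offers.
- The arm moves only by the tool drive_tool, never from a script. Its argument "targets" is a list of rows, each a list of 5 numbers: the closure, from -1 (fully open) to 1 (shut), then the shift along the tool's x, y, z in mm, then the turn about the tool's z in degrees. In form: [[grip, tx, ty, tz, roll], ...]. A call has 1 to 12 rows; each row is the pose to reach, as a shift and turn from the pose commanded when the call began, along the tool's axes at that moment; what a row does not reach only later rows make up. A row lasts 1/10 s, in which the tool goes at most 50 mm and 8.59 degrees, less where a joint would pass 70% of its speed; a pose out of reach is approached as far as the arm can. A call with a gripper value outside its range is refused whole. The fingers move at their own pace and stop on an object; the grip force is fixed at half the most. Time passes only in rows, so rows that repeat a pose let the fingers close. It gives the time, the measured TCP pose, the force, the opening and the grip force at its end, in the units of the state.
- arm.read_state(): the state, without advancing time (a new reading comes with each control period).
- arm.get_image(name): name is "scene" or "top" or "wrist"; returns the picture (400x640x3 uint8, blue, green, red); there is no depth.
- arm.camera_params(name): a dict with "fov_y" (degrees; the focal length in pixels is half the picture's height over the tangent of half this angle, whatever the lens; pixels are square), "cx", "cy" (the principal point, pixels), "rvec" (rotation vector, rad) and "tvec" (3), from world to camera coordinates, as OpenCV has them; the wrist camera has in their place "tool_from_camera" (4x4, takes a point from camera to tool coordinates, whose origin is the TCP and whose axes are the flange's). Camera axes: x right, y down, z forward; pixel columns grow to the right and rows downward; lengths in mm; the calibration is good to about 2 mm. A picture is of the moment at which its call begins: read the wrist's pose just before it. camera_params takes no time and is no camera call.
- arm.job_done(): hands the job in; it is judged then, once.
The state is a dict: "clock": time; "joints": joint angles; "joint_vel": joint speeds; "joint_efforts": joint torques, N m; "position": TCP position; "ee_rot": TCP orientation; "contact_force": force on the tool from outside, world axes, zero at the start; "wrist_torque": the same for the moment, N m; "gripper_width": finger opening in mm; "grasp_force": force on a finger pad.
Only numpy, scipy, OpenCV 4.12 (cv2) and the standard library are available. Lean on these libraries where they do the work, as an engineer would, in place of code of your own. Each camera call takes 0.05 s, during which the arm holds its last target. There are 200 camera calls.

TASK

The stop of the tile jig is set too short for the blue sample tile, and its screw has play. Wind the crank to draw the stop back until the gap is at least 5 mm longer than the tile, lay the blue tile flat and lengthwise in the middle of the gap and let go of it, then wind the stop in again until the screw itself holds the tile lightly nipped between stop and jaw: go by feel, for more than 20 N would chip the glaze. Let go of the crank, leave the tile so, and do not disturb the other things on the bench.

Things in the scene. Friction and masses are not known exactly. Their poses are not given: they have to be found in the camera images.
- jig: The tile gauge jig, bolted to the table: grey base plate 110 x 280 mm, 16 mm thick, with a dark steel fixed jaw at its -y end, a sliding aluminium stop in the middle and a green gear housing with a crank on top at its +y end. Origin on the table, x across the jig, y along its screw (from jaw to housing), z up.
- jaw_face (a point): Point on the inner face of the fixed jaw, on the jig's centre line, 7.5 mm above the base plate's top (half a tile's thickness); axes as the jig's. The jaw is 70 mm wide across the jig and stands 30 mm above the plate. The flat plate between jaw and stop is where the tile lies, its centre at this height.
- stop_face (a point): Point on the stop's face that looks at the jaw (its black rubber facing when not squeezed; the rubber gives 1 mm per 20 N), on the centre line, same height as jaw_face; axes as the jig's. The gap is its distance along the jig's y from jaw_face. The stop is 70 mm wide and 31 mm high, slides only along the jig's y (from about 26 to 88 mm gap) with about 3 N of friction and is moved by the screw.
- collar (a point): Centre of the brass collar (30 x 24 x 30 mm) on the screw's end. It sits in a 28 mm slot of the stop, so screw and stop have 4 mm of free play: the collar's centre lies 32 mm behind stop_face (along +y) when the screw pushes the stop towards the jaw, and 36 mm when it pulls the stop back. Axes as the jig's.
- crank_axis (a point): Point on the crank's upright axis at the height to grip its handle; axes as the jig's. Turning the crank counter-clockwise seen from above moves the screw back (+y, gap opens), clockwise moves it towards the jaw, 5.7 mm per radian (36 mm per turn). Friction takes about 1.5 to 2 N at the handle and holds the crank where it is left; every 6 N between stop and tile adds about 1 N at the handle. The crank may go round freely within the stop's travel.
- handle_grip (a point): Centre of the crank's red upright handle, a cylinder 16 mm across and 48 mm tall which spins freely on the crank; it circles crank_axis at 35 mm radius. Nothing taller stands beside it. Its own axes turn with it and mean nothing.
- blue_tile_centre (a point): Centre of the cobalt-blue sample tile, a hand-cut offcut about 60 mm long (x; good to 2 mm), 40 mm wide (y) and 15 mm thick (z), 75 g, clay below and glaze on top; it lies glaze up on the table among two other tiles.
- green_tile_centre (a point): Centre of the green tile, 52 x 40 x 15 mm, a bystander.
- ochre_tile_centre (a point): Centre of the ochre tile, 46 x 40 x 15 mm, a bystander.
- tea_glass: Clear tea glass, 64 mm across, 85 mm tall, a bystander; origin under its foot.
- hammer: Hammer, 240 mm long, lying on the table, a bystander.
- chip_tray: Wooden tray 160 x 220 x 40 mm with coloured mosaic chips, a bystander; origin under its centre.
- glaze_jar: Jar 68 mm across, 90 mm tall, a bystander; origin under its foot.
- rub_stone: Round rubbing stone 60 mm across, 35 mm tall, a bystander; origin under its foot.

How it is judged:
By the outcome, as a careful person would: the job done as asked, in the order asked, and still so for the second after the job is handed in, with the robot touching nothing.
It also fails if it takes over 72 s, if anything falls off the work surface, if the arm or the gripper's body presses on something with over 40 N, if the wrist force passes 120 N, or if a joint passes its speed limit or range.

## Working session

There is one attempt and no reset: what is moved stays moved. The work goes in short steps, Python scripts to look and compute and a tool call to move; the robot and the scene stay as the last step left them, time stands still between calls to the robot, and variables do not carry over. Pictures are saved under pics/ and viewed, at most 10 in all, crops included, and the job is handed in when it is done.

Besides the shell and the picture viewer there is one more tool, called after "Call:" by a JSON object that holds its "fn" and its "kwargs". drive_tool: Moves the arm, as the interface text tells. Its arguments: {"type":"object","properties":{"targets":{"type":"array","items":{"type":"array","items":{"type":"number"}}}},"required":["targets"]}

```bash
mkdir -p pics
cat > h.py <<'E'
import numpy as np, cv2
from bench import arm
from scipy.spatial.transform import Rotation as R
def cam(name, st=None):
    p=arm.camera_params(name)
    f=200/np.tan(np.radians(p['fov_y'])/2)
    K=np.array([[f,0,p['cx']],[0,f,p['cy']],[0,0,1]])
    if 'rvec' in p:
        Rm=cv2.Rodrigues(np.array(p['rvec'],float))[0]; t=np.array(p['tvec'],float).ravel()
        return K,Rm.T,-Rm.T@t
    T=np.array(p['tool_from_camera']); st=st or arm.read_state()
    Rt=R.from_quat(st['ee_rot']).as_matrix()
    return K,Rt@T[:3,:3],Rt@T[:3,3]+np.array(st['position'])
def ray(c,uv,z):
    K,Rm,o=c; d=Rm@np.linalg.inv(K)@np.array([uv[0],uv[1],1.]); return o+d*(z-o[2])/d[2]
def proj(c,P):
    K,Rm,o=c; q=K@(Rm.T@(np.array(P,float)-o)); return q[:2]/q[2]
E
python3 - <<'E'
from h import *
s=arm.read_state(); print(s)
for n in('top','scene'):
    print(arm.camera_params(n)); cv2.imwrite(f'pics/{n}0.png',arm.get_image(n))
print(arm.camera_params('wrist'))
E
```

```text
{'clock': 0.0, 'joints': array([ 1.42961242e+00,  3.85577513e-01,  6.59313268e-03, -4.77226432e-04,
       -1.19398727e+00, -2.58603719e-01]), 'joint_vel': array([ 0.00170427,  0.00101302,  0.00273128,  0.00172595, -0.00027812,
        0.00117494]), 'joint_efforts': array([ 1.18432778e-03, -3.92282474e+01,  1.88405067e+01,  4.18628007e+00,
       -4.67404825e-03,  6.70877327e-06]), 'position': array([243.02191742, 575.17534719, 230.19936594]), 'ee_rot': array([ 9.80069579e-01, -1.98651423e-01, -1.57575338e-04,  1.09880134e-03]), 'contact_force': array([ 0.00786165, -0.06592176, -0.13990691]), 'wrist_torque': array([0.03506631, 0.00603313, 0.00438632]), 'grasp_force': 0.0, 'gripper_width': 85.27773062373929}
{'fov_y': 47.34297866645367, 'cx': 322.0279647504353, 'cy': 199.39385296294623, 'rvec': array([ 2.14309182, -2.1902584 ,  0.09923153]), 'tvec': array([   4.24472139,  545.72964211, 1537.63175087])}
{'fov_y': 51.12758005655473, 'cx': 317.9088548405848, 'cy': 207.28710500014148, 'rvec': array([ 2.32729706,  0.83757558, -0.29496521]), 'tvec': array([-414.19734945, -196.36591564, 1472.15789631])}
{'fov_y': 58.455521431365504, 'cx': 323.5134896593943, 'cy': 197.13059745440904, 'tool_from_camera': array([[ 9.75074615e-05, -9.49666337e-01, -3.13263210e-01,
         8.00200207e+01],
       [ 9.99999509e-01,  4.01365809e-04, -9.05488338e-04,
         2.17526174e-01],
       [ 9.85644935e-04, -3.13262968e-01,  9.49665910e-01,
        -1.43065260e+02],
       [ 0.00000000e+00,  0.00000000e+00,  0.00000000e+00,
         1.00000000e+00]])}
```

View pics/top0.png

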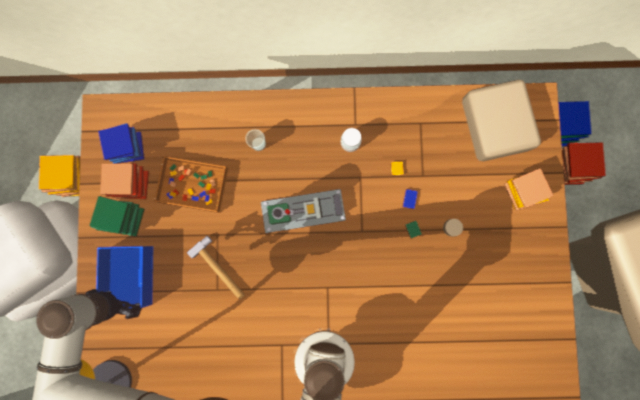

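View pics/scene0.png

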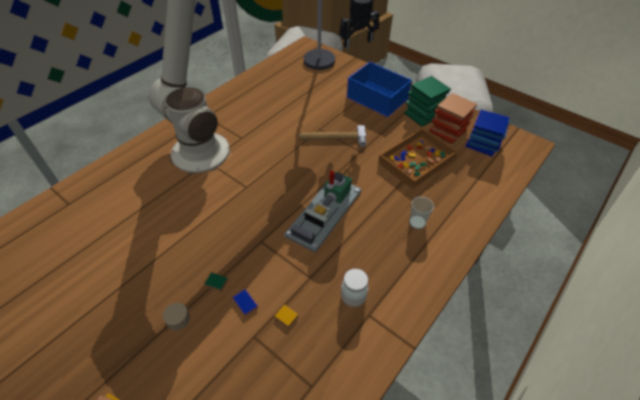

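The top view shows the jig around (303,211) with its housing and the red handle at the left (283,212). The blue tile is at (411,198), ochre at (398,167), green at (413,229), and the stone at (454,227). The scene view agrees.

Run:
```python
from h import *
c=cam('top'); im=cv2.imread('pics/top0.png')
for n,uv,z in [('jigA',(262,207),16),('jigB',(342,190),16),('jigC',(345,217),16),('jigD',(264,233),16),('handle',(283,212),90),('glass',(256,140),40),('jar',(350,139),90),('stone',(454,227),35),('ochre',(398,167),15),('green',(413,229),15)]:
    print(n,ray(c,uv,z).round())
hsv=cv2.cvtColor(im,cv2.COLOR_BGR2HSV)
m=cv2.inRange(hsv,(105,120,60),(130,255,255)); m[:,:380]=0;m[:,450:]=0
k=max(cv2.findContours(m,0,2)[0],key=cv2.contourArea); r=cv2.minAreaRect(k); print(r)
b=cv2.boxPoints(r); P=[ray(c,p,15)[:2].round() for p in b]; print(P, ray(c,r[0],15))
s=arm.read_state(); M=R.from_quat(s['ee_rot']).as_matrix(); print(M.round(3))
```

```text
jigA [525. 200.  16.]
jigB [578. -77.  16.]
jigC [484. -85.  16.]
jigD [435. 194.  16.]
handle [501. 121.  90.]
glass [755. 216.  40.]
jar [ 740. -106.   90.]
stone [ 441. -452.   35.]
ochre [ 654. -274.   15.]
green [ 438. -317.   15.]
((409.8653869628906, 198.673095703125), (10.982503890991211, 17.454336166381836), 11.309932708740234)
[array([ 517., -285.]), array([ 576., -299.]), array([ 568., -336.]), array([ 509., -322.])] [ 542.66666159 -310.67380422   15.        ]
[[ 0.921 -0.389 -0.001]
 [-0.389 -0.921 -0.002]
 [ 0.     0.002 -1.   ]]
```

Call:
{"fn": "drive_tool", "kwargs": {"targets": [[-1, 445, 392, -30, 56], [-1, 445, 392, -30, 56], [-1, 445, 392, -30, 56], [-1, 445, 392, -30, 56], [-1, 445, 392, -30, 56], [-1, 445, 392, -30, 56], [-1, 445, 392, -30, 56], [-1, 445, 392, -30, 56], [-1, 445, 392, -30, 56], [-1, 445, 392, -30, 56], [-1, 445, 392, -30, 56], [-1, 445, 392, -30, 56]]}}

```text
clock: 1.3
position: [500.9, 39.1, 261.3]
ee_rot: [0.772, -0.636, -0.0, 0.0]
contact_force: [0.3, 0.2, -0.2]
gripper_width: 85.4
grasp_force: 0.0
```

Run:
```python
from h import *
s=arm.read_state(); np.save('s1.npy',s,allow_pickle=True); print(s['clock'],s['position'],s['contact_force'],R.from_quat(s['ee_rot']).as_matrix().round(3),s['joints'].round(2))
cv2.imwrite('pics/w1.png',arm.get_image('wrist'))
```

```text
1.3 [500.88552362  39.12351927 261.27640368] [ 0.34942528  0.18894625 -0.22447563] [[ 0.192 -0.981 -0.   ]
 [-0.981 -0.192  0.   ]
 [-0.     0.    -1.   ]] [ 0.4   0.15 -0.24 -0.   -1.18 -0.21]
```

View pics/w1.png

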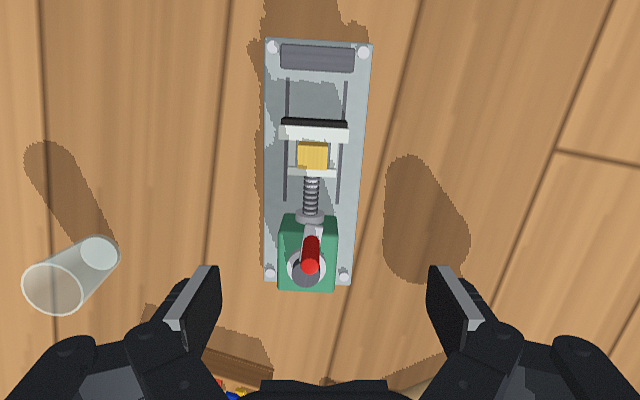

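The wrist view shows the plate corners at about (265,38), (373,45), (351,285) and (264,283). The jaw is at the top (317,58), the stop's rubber at row ~124, and the collar at (313,155). The red handle runs from its base at (312,238) to its top at (310,267), with the crank hub at (304,272).

Run:
```python
from h import *
s=np.load('s1.npy',allow_pickle=True).item(); c=cam('wrist',s)
im=cv2.imread('pics/w1.png'); hsv=cv2.cvtColor(im,cv2.COLOR_BGR2HSV)
C=[ray(c,p,16)[:2] for p in [(265,38),(373,45),(351,285),(264,283)]]
print(np.round(C)); cen=np.mean(C,0); print('centre',cen)
d=(C[3]+C[2]-C[0]-C[1]); yaw=np.degrees(np.arctan2(-d[0],d[1])); print('yaw',yaw,np.linalg.norm(C[3]-C[0]),np.linalg.norm(C[2]-C[1]),np.linalg.norm(C[1]-C[0]))
a=np.radians(yaw); ex=np.array([np.cos(a),np.sin(a)]); ey=np.array([-np.sin(a),np.cos(a)])
def J(uv,z): q=ray(c,uv,z)[:2]-cen; return np.array([q@ex,q@ey]).round(1)
m=cv2.inRange(hsv,(0,150,60),(6,255,255))|cv2.inRange(hsv,(172,150,60),(180,255,255)); m[300:]=0
k=max(cv2.findContours(m,0,2)[0],key=cv2.contourArea); print('red',cv2.boundingRect(k),cv2.minAreaRect(k))
ys=k[:,0,1]; top=k[:,0][ys.argmax()]
for z in(60,70,80,90,100,110,120):print(z,'base',J((312,236),z),'top',J((310,268),z+48))
print('hub',[J((303,272),z) for z in(50,60,70,80)])
print('jaw inner top',J((281,69),46),J((354,73),46),'rubber top',J((282,121),47),J((348,126),47),'collar front/back top',J((298,143),47),J((298,168),47), J((326,143),47))
np.savez('jig.npz',cen=cen,ex=ex,ey=ey)
cv2.imwrite('pics/w1c.png',cv2.resize(im[25:305,230:390],None,fx=2.1,fy=2.1,interpolation=cv2.INTER_CUBIC))
```

```text
[[581. -67.]
 [474. -81.]
 [436. 193.]
 [542. 211.]]
centre [508.10888761  64.07521543]
yaw 7.865873031111335 280.1599466529821 276.47865362799007 108.19348205417471
red (301, 236, 19, 38) ((310.0311279296875, 254.501953125), (17.59067726135254, 37.426979064941406), 3.5763344764709473)
60 base [-3.  53.5] top [-3.2 64.3]
70 base [-3.1 48.9] top [-3.3 58.6]
80 base [-3.3 44.3] top [-3.4 52.9]
90 base [-3.4 39.7] top [-3.5 47.2]
100 base [-3.5 35.2] top [-3.7 41.5]
110 base [-3.6 30.6] top [-3.8 35.9]
120 base [-3.7 26. ] top [-3.9 30.2]
hub [array([  5.1, 102.7]), array([ 4.8, 96.9]), array([ 4.5, 91.1]), array([ 4.1, 85.2])]
jaw inner top [  34.2 -110.6] [ -34.9 -110.9] rubber top [ 32.2 -62.4] [-33.  -61.2] collar front/back top [ 15.8 -41.6] [ 14.9 -15.9] [-12.3 -43.2]
```

View pics/w1c.png

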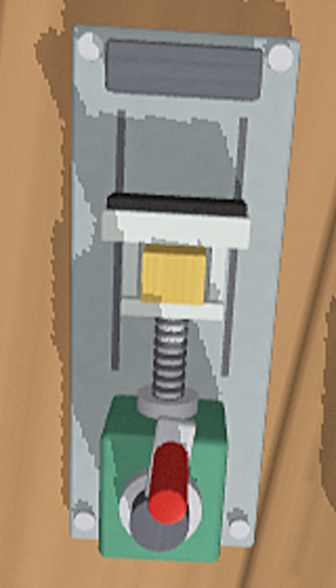

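The crop shows the crank arm pointing towards the jaw with the handle at its end, and a gap of about 48 mm. I'll move closer for a second view.

Call:
{"fn": "drive_tool", "kwargs": {"targets": [[-1, -45, 0, 0, 0], [-1, -85, 0, 0, 0], [-1, -85, 0, 0, 0]]}}

```text
clock: 1.65
position: [483.7, 127.4, 260.8]
ee_rot: [0.773, -0.634, -0.0, 0.0]
contact_force: [0.4, 0.1, -0.2]
gripper_width: 85.5
grasp_force: 0.0
```

Run:
```python
from h import *
s=arm.read_state(); np.save('s2.npy',s,allow_pickle=True); print(s['clock'],s['position'])
im2=arm.get_image('wrist'); cv2.imwrite('pics/w2.png',im2)
s1=np.load('s1.npy',allow_pickle=True).item(); im1=cv2.imread('pics/w1.png')
L=[]
for s_,im in((s1,im1),(s,im2)):
    hsv=cv2.cvtColor(im,cv2.COLOR_BGR2HSV)
    m=cv2.inRange(hsv,(0,150,60),(6,255,255))|cv2.inRange(hsv,(172,150,60),(180,255,255)); m[300:]=0
    k=max(cv2.findContours(m,0,2)[0],key=cv2.contourArea); M=cv2.moments(k); uv=(M['m10']/M['m00'],M['m01']/M['m00'])
    c=cam('wrist',s_); p=ray(c,uv,0); d=p-c[2]; L.append((c[2],d/np.linalg.norm(d))); print(cv2.boundingRect(k),uv)
A=sum(np.eye(3)-np.outer(d,d) for o,d in L); b=sum((np.eye(3)-np.outer(d,d))@o for o,d in L)
print('handle',np.linalg.solve(A,b))
```

```text
1.65 [483.66999843 127.39023833 260.8252879 ]
(301, 236, 19, 38) (310.0652890086852, 254.9125486672656)
(298, 140, 21, 29) (308.76099210822997, 154.62232243517474)
handle [499.28766701 107.57510697 120.18706361]
```

View pics/w2.png

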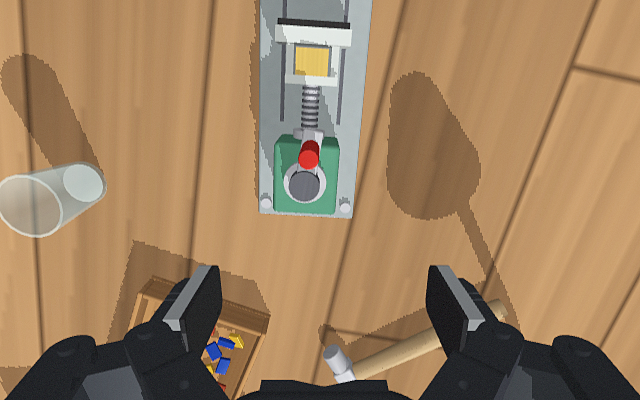

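The second view has the red handle top at (308,158), its base near (312,138), and the dark hub disc at (304,184).

```bash
cat >> h.py <<'E'
def tri(pairs):
    L=[]
    for c,uv in pairs:
        d=ray(c,uv,0)-c[2]; L.append((c[2],d/np.linalg.norm(d)))
    A=sum(np.eye(3)-np.outer(d,d) for o,d in L); b=sum((np.eye(3)-np.outer(d,d))@o for o,d in L)
    return np.linalg.solve(A,b)
E
python3 - <<'E'
from h import *
C=[cam('wrist',np.load(f's{i}.npy',allow_pickle=True).item()) for i in(1,2)]
j=np.load('jig.npz')
def rep(n,a,b):
    p=tri([(C[0],a),(C[1],b)]); q=p[:2]-j['cen']; print(n,p.round(1),'jig',(q@j['ex']).round(1),(q@j['ey']).round(1))
rep('top far edge',(310,274),(308.5,169)); rep('top c',(310,267),(308.5,159)); rep('base edge',(312,236),(311,140))
rep('hub',(303,272),(304,184)); rep('collar',(313,155),(313,60)); rep('plateBR',(351,285),(351,217)); rep('rubberL',(282,121),(277,22)); rep('rubberR',(348,126),(350,28))
E
```

```text
top far edge [497.4 113.9 141.5] jig -3.8 50.9
top c [498.8 105.7 144.7] jig -3.5 42.5
base edge [499.8  99.4  98. ] jig -3.4 36.1
hub [499.9 140.4  94.4] jig 2.4 76.7
collar [512.2  34.1  46.7] jig -0.1 -30.2
plateBR [437.6 190.2  20.8] jig -52.6 134.6
rubberL [550.1   7.9  39.1] jig 33.9 -61.4
rubberR [ 4.834e+02 -2.000e-01  3.960e+01] jig -33.3 -60.3
```

Call:
{"fn": "drive_tool", "kwargs": {"targets": [[-1, 23, -11, 40, 0], [-1, 23, -11, 90, 0], [-1, 23, -11, 135, 0], [-1, 23, -11, 155, 0], [-1, 23, -11, 155, 0], [0.2, 23, -11, 155, 0], [0.6, 23, -11, 155, 0], [0.6, 23, -11, 155, 0], [1, 23, -11, 155, 0], [1, 23, -11, 155, 0]]}}

```text
clock: 2.7
position: [500.0, 104.6, 107.3]
ee_rot: [0.772, -0.635, 0.0, -0.001]
contact_force: [-1.3, -0.1, 5.9]
gripper_width: 14.4
grasp_force: 58.4
```

```bash
cat > arc.py <<'E'
from h import *
import sys
# arc.py cx cy total_deg n : rows in tool axes about centre (world), from the present position (+ = ccw)
cx,cy,tot,n=map(float,sys.argv[1:5]); s=arm.read_state(); p=s['position'][:2]
M=R.from_quat(s['ee_rot']).as_matrix()[:2,:2]; v=p-[cx,cy]; print('r',np.linalg.norm(v),'ang',np.degrees(np.arctan2(v[1],v[0])))
v=v/np.linalg.norm(v)*35
for i in range(1,int(n)+1):
    a=np.radians(tot*i/n); w=np.array([[np.cos(a),-np.sin(a)],[np.sin(a),np.cos(a)]])@v; print((M.T@(w-v)).round(1).tolist(),end=' ')
E
python3 arc.py 500 140 120 12
```

```text
r 35.39370830227168 ang -90.0728580874702
[0.7, -6.1] [0.3, -12.2] [-1.2, -18.1] [-3.7, -23.7] [-7.1, -28.7] [-11.3, -33.1] [-16.2, -36.7] [-21.7, -39.4] [-27.5, -41.1] [-33.6, -41.8] [-39.7, -41.4] [-45.6, -39.9]
```

Call:
{"fn": "drive_tool", "kwargs": {"targets": [[1, 0.7, -6.1, 0, 0], [1, 0.3, -12.2, 0, 0], [1, -1.2, -18.1, 0, 0], [1, -3.7, -23.7, 0, 0], [1, -7.1, -28.7, 0, 0], [1, -11.3, -33.1, 0, 0], [1, -16.2, -36.7, 0, 0], [1, -21.7, -39.4, 0, 0], [1, -27.5, -41.1, 0, 0]]}}

```text
clock: 3.6
position: [534.6, 138.9, 107.3]
ee_rot: [0.772, -0.635, 0.0, 0.001]
contact_force: [-3.1, -2.5, 8.1]
gripper_width: 14.3
grasp_force: 58.5
```

```bash
python3 arc.py 500 140 150 10; python3 -c "
from h import *
s=arm.read_state();print(s['position'],s['contact_force'])"
```

```text
r 34.57547059600782 ang -1.85031978733867
[-9.1, -0.9] [-18.1, 0.6] [-26.4, 4.4] [-33.5, 10.3] [-38.8, 17.7] [-42.0, 26.3] [-42.8, 35.4] [-41.3, 44.4] [-37.5, 52.7] [-31.7, 59.7] [534.55744255 138.88360786 107.2962613 ] [-3.08045172 -2.45441846  8.10225817]
```

Call:
{"fn": "drive_tool", "kwargs": {"targets": [[1, -9.1, -0.9, 0, 0], [1, -18.1, 0.6, 0, 0], [1, -26.4, 4.4, 0, 0], [1, -33.5, 10.3, 0, 0], [1, -38.8, 17.7, 0, 0], [1, -42.0, 26.3, 0, 0], [1, -42.8, 35.4, 0, 0], [1, -41.3, 44.4, 0, 0], [1, -37.5, 52.7, 0, 0], [1, -31.7, 59.7, 0, 0]]}}

```text
clock: 4.6
position: [470.8, 160.0, 107.3]
ee_rot: [0.772, -0.635, 0.0, -0.002]
contact_force: [2.8, 0.3, 4.6]
gripper_width: 14.8
grasp_force: 58.5
```

```bash
python3 arc.py 500 140 30 3
python3 - <<'E'
from h import *
s=arm.read_state(); print(s['position'],s['contact_force'])
np.save('s3.npy',s,allow_pickle=True); cv2.imwrite('pics/w3.png',arm.get_image('wrist')); t=arm.get_image('top');cv2.imwrite('pics/t3.png',t)
E
```

```text
r 35.424639600799466 ang 145.5419375749446
[4.6, 4.0] [9.9, 7.1] [15.6, 9.2] [470.79094824 160.04336265 107.28261166] [2.8471837  0.28544101 4.58146858]
```

View pics/w3.png

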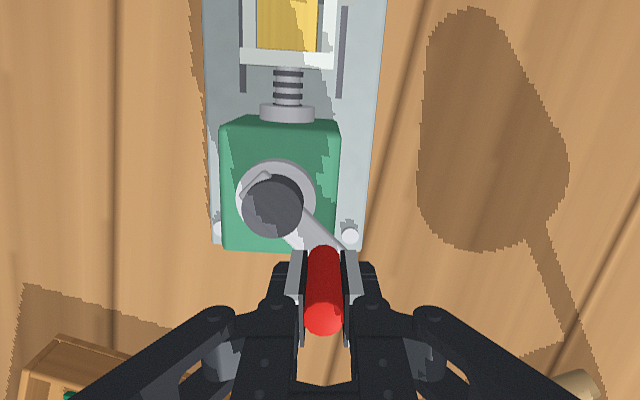

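The handle is in the grip at (325,290) and the collar is drawn well back at (287,25). I'll wind 30° further for margin, then let go and rise.

Call:
{"fn": "drive_tool", "kwargs": {"targets": [[1, 4.6, 4.0, 0, 0], [1, 9.9, 7.1, 0, 0], [1, 15.6, 9.2, 0, 0], [1, 15.6, 9.2, 0, 0], [-1, 15.6, 9.2, 0, 0], [-1, 15.6, 9.2, 0, 0], [-1, 15.6, 9.2, -5, 0], [-1, 15.6, 9.2, -50, 0], [-1, 15.6, 9.2, -100, 0], [-1, 60, 9.2, -140, 0], [-1, 105, 9.2, -154, 0], [-1, 105, 9.2, -154, 0]]}}

```text
clock: 5.9
position: [482.1, 51.6, 263.4]
ee_rot: [0.771, -0.637, 0.001, -0.002]
contact_force: [-1.5, 0.9, -0.6]
gripper_width: 85.2
grasp_force: 0.0
```

Run:
```python
from h import *
s=arm.read_state(); print(s['position'],s['contact_force'],R.from_quat(s['ee_rot']).as_matrix().round(3)[:2,:2])
np.save('s4.npy',s,allow_pickle=True); cv2.imwrite('pics/w4.png',arm.get_image('wrist'))
```

```text
[482.05537613  51.61733888 263.36167428] [-1.47099452  0.85826705 -0.61550257] [[ 0.189 -0.982]
 [-0.982 -0.189]]
```

View pics/w4.png

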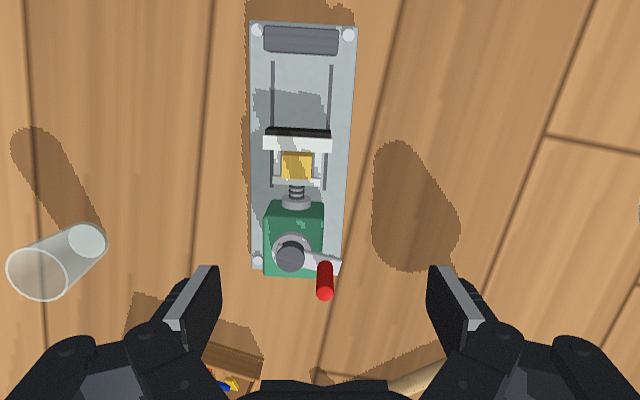

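The stop is drawn back, with its rubber front edge at about (266,128)–(332,131). The jaw's inner edge is at about (263,51)–(339,55).

Run:
```python
from h import *
s=np.load('s4.npy',allow_pickle=True).item(); c=cam('wrist',s); im=cv2.imread('pics/w4.png')
g=cv2.cvtColor(im,cv2.COLOR_BGR2GRAY).astype(int)
for u in(275,300,325): print(u,[(r,g[r,u]) for r in list(range(46,58))+list(range(124,140))])
C=[ray(c,p,16)[:2] for p in [(251,21),(357,28),(341,275),(250,272)]]; d=C[3]+C[2]-C[0]-C[1]; print('cen',np.mean(C,0),'yaw',np.degrees(np.arctan2(-d[0],d[1])))
jw=[ray(c,p,46)[:2] for p in((264,52),(338,55))]; rb=[ray(c,p,47)[:2] for p in((266,128),(332,131))]
print(np.round(jw,1),np.round(rb,1),'mid',(sum(jw)/2).round(1),(sum(rb)/2).round(1),'gap',np.linalg.norm(sum(jw)-sum(rb))/2,'mid',(sum(jw)+sum(rb))/4)
for q in(jw,rb): e=q[0]-q[1]; print('yaw',np.degrees(np.arctan2(e[1],e[0])))
print('plate front edge to jaw check')
```

```text
275 [(46, np.int64(111)), (47, np.int64(111)), (48, np.int64(110)), (49, np.int64(112)), (50, np.int64(104)), (51, np.int64(75)), (52, np.int64(121)), (53, np.int64(177)), (54, np.int64(184)), (55, np.int64(178)), (56, np.int64(181)), (57, np.int64(179)), (124, np.int64(145)), (125, np.int64(139)), (126, np.int64(102)), (127, np.int64(15)), (128, np.int64(23)), (129, np.int64(35)), (130, np.int64(45)), (131, np.int64(57)), (132, np.int64(49)), (133, np.int64(47)), (134, np.int64(37)), (135, np.int64(106)), (136, np.int64(202)), (137, np.int64(234)), (138, np.int64(226)), (139, np.int64(225))]
300 [(46, np.int64(109)), (47, np.int64(114)), (48, np.int64(112)), (49, np.int64(110)), (50, np.int64(112)), (51, np.int64(109)), (52, np.int64(95)), (53, np.int64(86)), (54, np.int64(152)), (55, np.int64(190)), (56, np.int64(183)), (57, np.int64(182)), (124, np.int64(136)), (125, np.int64(138)), (126, np.int64(140)), (127, np.int64(128)), (128, np.int64(41)), (129, np.int64(19)), (130, np.int64(33)), (131, np.int64(45)), (132, np.int64(58)), (133, np.int64(54)), (134, np.int64(45)), (135, np.i
[... 272 characters left out ...]
54, np.int64(78)), (55, np.int64(122)), (56, np.int64(177)), (57, np.int64(184)), (124, np.int64(146)), (125, np.int64(144)), (126, np.int64(148)), (127, np.int64(151)), (128, np.int64(137)), (129, np.int64(74)), (130, np.int64(16)), (131, np.int64(27)), (132, np.int64(39)), (133, np.int64(50)), (134, np.int64(54)), (135, np.int64(57)), (136, np.int64(49)), (137, np.int64(46)), (138, np.int64(137)), (139, np.int64(210))]
cen [507.97370687  65.45276239] yaw 7.7534426308702935
[[557.4 -39.9]
 [488.8 -50.5]] [[545.6  29.5]
 [480.5  19.9]] mid [523.1 -45.2] [513.   24.7] gap 70.59292247119716 mid [518.06517013 -10.25274937]
yaw 8.72300477349321
yaw 8.372932842156224
plate front edge to jaw check
```

Call:
{"fn": "drive_tool", "kwargs": {"targets": [[-1, 47, -2, 0, -8], [-1, 94, -4, 0, -16], [-1, 141, -6, 0, -24], [-1, 188, -9, 0, -32], [-1, 235, -11, 0, -40], [-1, 282, -14, 0, -48], [-1, 329, -16, 0, -56], [-1, 373, -18, 0, -64], [-1, 373, -18, 0, -66], [-1, 373, -18, 0, -66]]}}

```text
clock: 6.95
position: [570.3, -309.4, 257.3]
ee_rot: [0.994, -0.114, -0.002, -0.001]
contact_force: [-0.1, 0.8, -1.6]
gripper_width: 85.4
grasp_force: 0.0
```

Run:
```python
from h import *
s=arm.read_state(); print(s['clock'],s['position'],R.from_quat(s['ee_rot']).as_matrix().round(4))
np.save('s5.npy',s,allow_pickle=True); im=arm.get_image('wrist'); cv2.imwrite('pics/w5.png',im); c=cam('wrist',s)
hsv=cv2.cvtColor(im,cv2.COLOR_BGR2HSV)
m=cv2.inRange(hsv,(105,130,40),(130,255,255))
k=max(cv2.findContours(m,0,2)[0],key=cv2.contourArea); print(cv2.boundingRect(k))
P=np.array([ray(c,p[0],15)[:2] for p in k],np.float32); r=cv2.minAreaRect(P); print(r,cv2.boxPoints(r).round(1))
```

```text
6.95 [ 570.28472948 -309.38969514  257.32800425] [[ 9.742e-01 -2.255e-01 -4.200e-03]
 [-2.255e-01 -9.742e-01  1.800e-03]
 [-4.500e-03 -8.000e-04 -1.000e+00]]
(311, 153, 36, 53)
((542.28759765625, -307.99481201171875), (38.869544982910156, 60.53091812133789), 76.56562805175781) [[ 508.3 -319.9]
 [ 567.2 -333.9]
 [ 576.2 -296.1]
 [ 517.4 -282.1]]
```

View pics/w5.png

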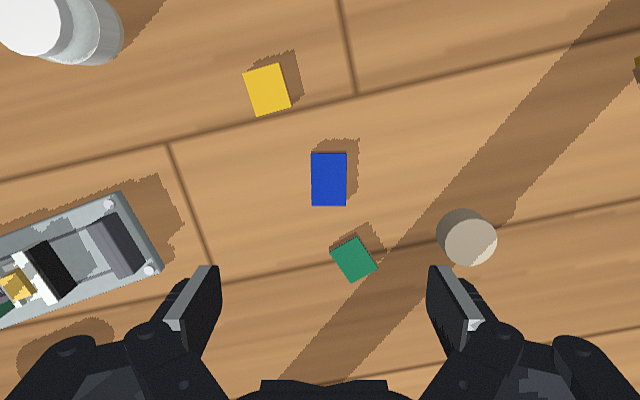

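The blue tile is at (329,179), clear of the green one (354,259), the ochre one (267,90) and the stone (467,237). I'll descend in two stages.

Call:
{"fn": "drive_tool", "kwargs": {"targets": [[-1, -28, 5, 45, 0], [-1, -28, 5, 95, 0], [-1, -28, 5, 145, 0], [-1, -28, 5, 190, 0], [-1, -28, 5, 210, 0], [-1, -28, 5, 210, 0], [-1, -28, 5, 210, 0]]}}

```text
clock: 7.7
position: [542.7, -306.1, 51.0]
ee_rot: [0.994, -0.112, 0.0, 0.0]
contact_force: [0.6, -1.1, -0.2]
gripper_width: 85.5
grasp_force: 0.0
```

Call:
{"fn": "drive_tool", "kwargs": {"targets": [[-1, 0, 2, 25, 0], [-1, 0, 2, 42, 0], [-1, 0, 2, 47, 0], [-1, 0, 2, 47, 0], [0, 0, 2, 47, 0], [0, 0, 2, 47, 0], [0.3, 0, 2, 47, 0], [1, 0, 2, 47, 0], [1, 0, 2, 47, 0], [1, 0, 2, 47, 0]]}}

```text
clock: 8.7
position: [542.4, -309.4, 4.6]
ee_rot: [0.994, -0.112, 0.001, 0.0]
contact_force: [-0.1, 0.9, 7.0]
gripper_width: 38.3
grasp_force: 60.9
```

Call:
{"fn": "drive_tool", "kwargs": {"targets": [[1, 0, 0, -30, 0], [1, 0, 0, -75, 0], [1, -10, -33, -110, 8], [1, -20, -66, -110, 16], [1, -31, -98, -110, 24], [1, -42, -132, -110, 32], [1, -53, -167, -110, 40], [1, -64, -202, -110, 48], [1, -75, -238, -110, 56], [1, -86, -273, -110, 64], [1, -90.7, -287.4, -110, 69], [1, -90.7, -287.4, -110, 69]]}}

```text
clock: 9.9
position: [516.9, -6.9, 113.1]
ee_rot: [0.756, -0.654, -0.0, 0.0]
contact_force: [-0.0, -0.2, -0.7]
gripper_width: 38.6
grasp_force: 60.5
```

Run:
```python
from h import *
s=arm.read_state(); M=R.from_quat(s['ee_rot']).as_matrix(); print(s['position'],M.round(3),s['contact_force'],s['gripper_width'])
np.save('s6.npy',s,allow_pickle=True); im=arm.get_image('wrist'); cv2.imwrite('pics/w6.png',im)
d=np.array([518,-9.])-s['position'][:2]; print((M[:2,:2].T@d).round(1),'tool x yaw',np.degrees(np.arctan2(M[1,0],M[0,0])))
```

```text
[516.91091274  -6.87129524 113.14755061] [[ 0.144 -0.99  -0.   ]
 [-0.99  -0.144  0.   ]
 [-0.     0.    -1.   ]] [-0.04863881 -0.24766032 -0.70253186] 38.59077228450082
[ 2.3 -0.8] tool x yaw -81.74519136867542
```

View pics/w6.png

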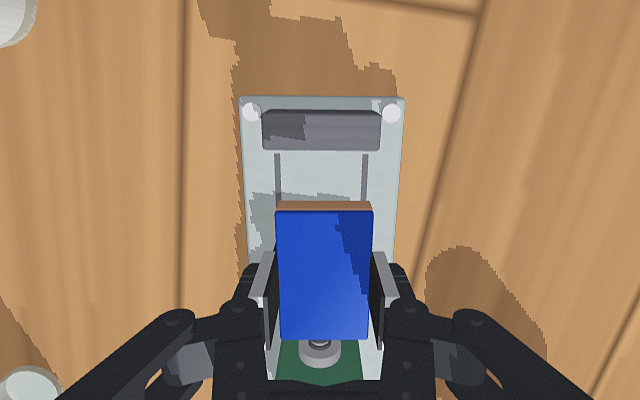

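The blue tile hangs level, with its top face spanning rows 211–340 at cols 276–373. The jaw's inner edge is at row ~151, parallel to the tile.

Run:
```python
from h import *
s=np.load('s6.npy',allow_pickle=True).item(); c=cam('wrist',s); M=R.from_quat(s['ee_rot']).as_matrix()
def T(uv,z): return (M.T@(ray(c,uv,z)-s['position']))[:2].round(1)
zt=s['position'][2]+10.4
print('tile front',T((276,211),zt),T((373,211),zt),'rear',T((278,340),zt),T((368,340),zt))
print('jaw',T((262,151),46),T((380,151),46),'plate',T((239,97),16),T((405,98),16))
```

```text
tile front [ 30.8 -18.3] [30.8 20.1] rear [-31.3 -20. ] [-31.2  20.6]
jaw [ 39.8 -36.1] [39.8 34. ] plate [ 69.3 -54.4] [68.7 53.2]
```

Call:
{"fn": "drive_tool", "kwargs": {"targets": [[1, 2.5, -0.8, 20, 0], [1, 2.5, -0.8, 50, 0], [1, 2.5, -0.8, 75, 0], [1, 2.5, -0.8, 86, 0], [1, 2.5, -0.8, 90, 0], [1, 2.5, -0.8, 90, 0], [1, 2.5, -0.8, 90, 0]]}}

```text
clock: 10.65
position: [519.4, -11.1, 24.3]
ee_rot: [0.755, -0.655, 0.001, -0.001]
contact_force: [-0.9, -0.7, -0.8]
gripper_width: 38.4
grasp_force: 60.5
```

Call:
{"fn": "drive_tool", "kwargs": {"targets": [[1, 0, 0, 2, 0], [1, 0, 0, 2, 0], [1, 0, 0, 2, 0]]}}

```text
clock: 10.95
position: [518.7, -10.9, 21.8]
ee_rot: [0.755, -0.655, 0.0, -0.0]
contact_force: [-0.8, -0.2, -0.9]
gripper_width: 38.4
grasp_force: 60.5
```

Call:
{"fn": "drive_tool", "kwargs": {"targets": [[1, 0, 0, 0.7, 0], [1, 0, 0, 0.7, 0]]}}

```text
clock: 11.15
position: [518.5, -11.0, 20.7]
ee_rot: [0.755, -0.655, 0.0, -0.0]
contact_force: [-0.4, 0.1, -0.4]
gripper_width: 38.5
grasp_force: 60.5
```

Call:
{"fn": "drive_tool", "kwargs": {"targets": [[1, 0, 0, 0.7, 0], [1, 0, 0, 0.7, 0]]}}

```text
clock: 11.35
position: [518.5, -11.0, 20.6]
ee_rot: [0.755, -0.655, 0.0, 0.0]
contact_force: [-2.3, 0.2, 5.9]
gripper_width: 38.1
grasp_force: 61.2
```

Call:
{"fn": "drive_tool", "kwargs": {"targets": [[0.3, 0, 0, 0, 0], [-1, 0, 0, 0, 0], [-1, 0, 0, 0, 0], [-1, 0, 0, 0, 0], [-1, 0, 0, -10, 0], [-1, 0, 0, -50, 0], [-1, 0, 0, -100, 0], [-1, 0, 0, -150, 0], [-1, 0, 0, -200, 0], [-1, -20, 0, -240, 0], [-1, -40, 0, -240, 0], [-1, -40, 0, -240, 0]]}}

```text
clock: 12.55
position: [512.9, 30.0, 262.2]
ee_rot: [0.756, -0.655, 0.001, -0.002]
contact_force: [-0.8, 0.4, -0.9]
gripper_width: 85.6
grasp_force: 0.0
```

```bash
python3 - <<'E'
from h import *
s=arm.read_state(); M=R.from_quat(s['ee_rot']).as_matrix(); print(s['clock'],s['position'],M[:2,:2].round(3),s['contact_force'])
np.save('s7.npy',s,allow_pickle=True); im=arm.get_image('wrist'); cv2.imwrite('pics/w7.png',im); c=cam('wrist',s)
hsv=cv2.cvtColor(im,cv2.COLOR_BGR2HSV)
m=cv2.inRange(hsv,(105,130,40),(130,255,255)); m[260:]=0
k=max(cv2.findContours(m,0,2)[0],key=cv2.contourArea)
P=np.array([ray(c,p[0],31)[:2] for p in k],np.float32); r=cv2.minAreaRect(P); print('tile',r,cv2.boxPoints(r).round(1))
m=cv2.inRange(hsv,(0,150,60),(6,255,255))|cv2.inRange(hsv,(172,150,60),(180,255,255)); m[300:]=0
k=max(cv2.findContours(m,0,2)[0],key=cv2.contourArea); x,y,w,h=cv2.boundingRect(k); print('red',x,y,w,h)
print('handle top at z143',ray(c,(x+w/2,y+h-9),143)); v=np.array([500,140])-s['position'][:2]
E
convert --version >/dev/null 2>&1; python3 -c "
import cv2;im=cv2.imread('pics/w7.png');cv2.imwrite('pics/w7c.png',cv2.resize(im[0:320,200:420],None,fx=1.85,fy=1.85))"
```

```text
12.55 [512.91734886  30.02693945 262.20657432] [[ 0.143 -0.99 ]
 [-0.99  -0.143]] [-0.80218834  0.41170576 -0.90531825]
tile ((518.2319946289062, -10.715499877929688), (38.99521255493164, 60.929725646972656), 7.662038803100586) [[494.8  16.9]
 [503.  -43.5]
 [541.6 -38.3]
 [533.5  22.1]]
red 349 284 17 16
handle top at z143 [471.69423393 115.23488307 143.        ]
```

View pics/w7c.png

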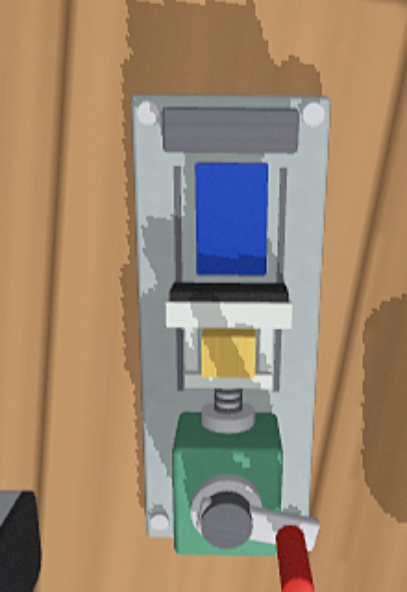

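The crop shows the tile lying flat and centred between jaw and stop, with a clear gap at both ends (rubber at crop row ~290, tile end ~275). The handle is at the lower right.

Run:
```python
from h import *
s=np.load('s4.npy',allow_pickle=True).item(); c=cam('wrist',s); im=cv2.imread('pics/w4.png'); hsv=cv2.cvtColor(im,cv2.COLOR_BGR2HSV)
m=cv2.inRange(hsv,(0,150,60),(6,255,255))|cv2.inRange(hsv,(172,150,60),(180,255,255)); m[310:]=0;m[:,:290]=0
k=max(cv2.findContours(m,0,2)[0],key=cv2.contourArea); x,y,w,h=cv2.boundingRect(k); print(x,y,w,h)
b=k[:,0][k[:,0,1]>y+h-12]; print('top',ray(c,(b[:,0].mean(),y+h-9),143),'base',ray(c,(x+w*.4,y+7),96))
s=arm.read_state(); M=R.from_quat(s['ee_rot']).as_matrix()
for t in([465.5,142.],): print((M[:2,:2].T@(np.array(t)-s['position'][:2])).round(1))
```

```text
316 261 18 40
top [463.22825003 141.59241735 143.        ] base [464.83668617 145.60903001  96.        ]
[-118.4   30.4]
```

Call:
{"fn": "drive_tool", "kwargs": {"targets": [[-1, -48, 12, 0, 0], [-1, -95, 24, 0, 0], [-1, -118, 31, 20, 0], [-1, -118, 31, 65, 0], [-1, -118, 31, 110, 0], [-1, -118, 31, 145, 0], [-1, -118, 31, 155, 0], [-1, -118, 31, 155, 0], [0.3, -118, 31, 155, 0], [0.6, -118, 31, 155, 0], [1, -118, 31, 155, 0], [1, -118, 31, 155, 0]]}}

```text
clock: 13.8
position: [466.0, 141.3, 106.0]
ee_rot: [0.755, -0.655, 0.0, -0.001]
contact_force: [-0.7, 0.0, -0.0]
gripper_width: 28.0
grasp_force: 0.0
```

```bash
python3 arc.py 500 140 -120 12
```

```text
r 34.00235788689351 ang 177.79773297304547
[-5.9, -1.6] [-11.4, -4.2] [-16.4, -7.7] [-20.7, -12.1] [-24.1, -17.1] [-26.7, -22.6] [-28.2, -28.5] [-28.7, -34.6] [-28.2, -40.7] [-26.6, -46.6] [-24.0, -52.1] [-20.4, -57.1]
```

Call:
{"fn": "drive_tool", "kwargs": {"targets": [[1, 0, 0, 0, 0], [1, 0, 0, 0, 0], [1, 0, 0, 0, 0]]}}

```text
clock: 14.1
position: [464.7, 140.7, 105.8]
ee_rot: [0.755, -0.655, -0.0, 0.001]
contact_force: [-4.3, 0.1, 6.2]
gripper_width: 14.2
grasp_force: 58.3
```

Call:
{"fn": "drive_tool", "kwargs": {"targets": [[1, -5.9, -1.6, 0, 0], [1, -11.4, -4.2, 0, 0], [1, -16.4, -7.7, 0, 0], [1, -20.7, -12.1, 0, 0], [1, -24.1, -17.1, 0, 0], [1, -26.7, -22.6, 0, 0], [1, -28.2, -28.5, 0, 0], [1, -28.7, -34.6, 0, 0], [1, -28.2, -40.7, 0, 0], [1, -26.6, -46.6, 0, 0], [1, -24.0, -52.1, 0, 0], [1, -20.4, -57.1, 0, 0]]}}

```text
clock: 15.3
position: [518.5, 167.9, 105.6]
ee_rot: [0.755, -0.655, -0.0, 0.002]
contact_force: [-4.8, -3.9, 10.4]
gripper_width: 14.4
grasp_force: 58.8
```

```bash
cat > feel.py <<'E'
from h import *
s=arm.read_state(); p=s['position'][:2]-[500,140]; a=np.arctan2(p[1],p[0]); F=s['contact_force'][:2]
print('ang',np.degrees(a).round(1),'r',np.linalg.norm(p).round(1),'tang(resist)',F@[-np.sin(a),np.cos(a)],'rad',F@[np.cos(a),np.sin(a)])
E
python3 feel.py; python3 arc.py 500 140 -30 6
```

```text
ang 56.4 r 33.5 tang(resist) 1.876549172460586 rad -5.90211736185709
r 33.473864516608785 ang 56.38944869948709
[2.1, -2.2] [4.4, -4.2] [6.9, -6.0] [9.5, -7.5] [12.3, -8.9] [15.1, -9.9]
```

Call:
{"fn": "drive_tool", "kwargs": {"targets": [[1, 2.3, -1.9, 0, 0], [1, 4.7, -3.7, 0, 0], [1, 7.2, -5.4, 0, 0], [1, 9.9, -6.7, 0, 0], [1, 12.7, -8.0, 0, 0], [1, 15.5, -8.9, 0, 0]]}}

```text
clock: 15.9
position: [530.2, 155.3, 105.7]
ee_rot: [0.755, -0.655, -0.0, 0.0]
contact_force: [-3.5, 0.7, 6.6]
gripper_width: 14.4
grasp_force: 58.6
```

```bash
python3 feel.py; python3 arc.py 500 140 -12 4
```

```text
ang 26.8 r 33.9 tang(resist) 2.2575888143440643 rad -2.8319879581959397
r 33.85930158081928 ang 26.83472165907556
[1.8, -0.5] [3.5, -1.0] [5.3, -1.3] [7.1, -1.6]
```

Call:
{"fn": "drive_tool", "kwargs": {"targets": [[1, 1.8, -0.5, 0, 0], [1, 3.5, -1.0, 0, 0]]}}

```text
clock: 16.1
position: [531.7, 152.1, 105.7]
ee_rot: [0.755, -0.655, -0.0, -0.0]
contact_force: [-3.7, 0.2, 6.6]
gripper_width: 14.7
grasp_force: 58.6
```

```bash
python3 feel.py; python3 arc.py 500 140 -6 2
```

```text
ang 20.9 r 34.0 tang(resist) 1.535752269322135 rad -3.3278276466188164
r 33.98524940167848 ang 20.909761482146127
[1.8, -0.4] [3.6, -0.6]
```

Call:
{"fn": "drive_tool", "kwargs": {"targets": [[1, 1.8, -0.3, 0, 0], [1, 3.6, -0.5, 0, 0]]}}

```text
clock: 16.3
position: [532.9, 149.0, 105.7]
ee_rot: [0.755, -0.655, -0.0, -0.001]
contact_force: [-3.3, 2.4, 6.5]
gripper_width: 14.4
grasp_force: 58.5
```

```bash
python3 feel.py; python3 arc.py 500 140 -6 2
```

```text
ang 15.3 r 34.1 tang(resist) 3.163776361801965 rad -2.573546900995682
r 34.14670848677889 ang 15.328901734456572
[1.8, -0.2] [3.7, -0.3]
```

Call:
{"fn": "drive_tool", "kwargs": {"targets": [[1, 0, 0, 0, 0], [1, 0, 0, 0, 0]]}}

```text
clock: 16.5
position: [533.0, 148.9, 105.7]
ee_rot: [0.755, -0.655, 0.0, -0.0]
contact_force: [-2.5, 1.3, 7.2]
gripper_width: 14.5
grasp_force: 58.5
```

Call:
{"fn": "drive_tool", "kwargs": {"targets": [[1, 0.9, -0.1, 0, 0]]}}

```text
clock: 16.6
position: [533.1, 148.3, 105.7]
ee_rot: [0.755, -0.655, -0.0, -0.001]
contact_force: [-4.1, 2.4, 7.4]
gripper_width: 14.6
grasp_force: 58.5
```

```bash
python3 feel.py; for i in 1 2 3; do python3 feel.py|cut -d' ' -f5-6; done
```

```text
ang 14.1 r 34.1 tang(resist) 3.3647875590721594 rad -3.398746257905727
tang(resist) 3.3647875590721594
tang(resist) 3.3647875590721594
tang(resist) 3.3647875590721594
```

Call:
{"fn": "drive_tool", "kwargs": {"targets": [[1, 0.9, -0.1, 0, 0]]}}

```text
clock: 16.7
position: [533.3, 147.6, 105.7]
ee_rot: [0.755, -0.655, -0.0, -0.001]
contact_force: [-4.6, 2.8, 6.4]
gripper_width: 14.6
grasp_force: 58.5
```

```bash
python3 feel.py
```

```text
ang 12.8 r 34.2 tang(resist) 3.7763594173498944 rad -3.89406008223395
```

Call:
{"fn": "drive_tool", "kwargs": {"targets": [[1, 0.9, -0.1, 0, 0]]}}

```text
clock: 16.8
position: [533.6, 146.8, 105.7]
ee_rot: [0.755, -0.655, -0.0, -0.001]
contact_force: [-3.8, 3.3, 6.6]
gripper_width: 14.3
grasp_force: 58.5
```

```bash
python3 feel.py
```

```text
ang 11.5 r 34.3 tang(resist) 3.9450237945964837 rad -3.059616605484932
```

The resistance climbs steadily from about 1.9 N to 3.9 N, which means the screw is nipping at roughly 12 N. I'll ease back slightly, let go, rise and check by measurement.

Call:
{"fn": "drive_tool", "kwargs": {"targets": [[1, -1.0, 0.1, 0, 0], [1, -1.0, 0.1, 0, 0], [1, -1.0, 0.1, 0, 0]]}}

```text
clock: 17.1
position: [533.4, 147.3, 105.7]
ee_rot: [0.755, -0.655, 0.0, -0.0]
contact_force: [-3.2, -0.6, 6.5]
gripper_width: 14.8
grasp_force: 58.5
```

```bash
python3 feel.py
```

```text
ang 12.2 r 34.2 tang(resist) 0.11808861948341651 rad -3.2459495481439333
```

Call:
{"fn": "drive_tool", "kwargs": {"targets": [[0.4, -1.0, 0.1, 0, 0], [0, -1.0, 0.1, 0, 0], [-1, -1.0, 0.1, 0, 0], [-1, -1.0, 0.1, 0, 0], [-1, -1.0, 0.1, 0, 0], [-1, -1.0, 0.1, -10, 0], [-1, -1.0, 0.1, -55, 0], [-1, -1.0, 0.1, -105, 0], [-1, 40, 0, -150, 0], [-1, 85, 0, -156, 0], [-1, 110, 0, -156, 0], [-1, 110, 0, -156, 0]]}}

```text
clock: 18.3
position: [548.9, 35.0, 262.8]
ee_rot: [0.754, -0.657, 0.001, -0.001]
contact_force: [-0.3, -0.2, -0.6]
gripper_width: 85.7
grasp_force: 0.0
```

Run:
```python
from h import *
s=arm.read_state(); print(s['clock'],s['position'],s['contact_force'])
np.save('s8.npy',s,allow_pickle=True); im=arm.get_image('wrist'); cv2.imwrite('pics/w8.png',im); c=cam('wrist',s)
hsv=cv2.cvtColor(im,cv2.COLOR_BGR2HSV); g=cv2.cvtColor(im,cv2.COLOR_BGR2GRAY)
m=cv2.inRange(hsv,(105,130,40),(130,255,255)); m[260:]=0
k=max(cv2.findContours(m,0,2)[0],key=cv2.contourArea); x,y,w,h=cv2.boundingRect(k); print(x,y,w,h)
P=np.array([ray(c,p[0],31)[:2] for p in k],np.float32); r=cv2.minAreaRect(P); print('tile',r)
u=x+w//2
for r0,r1 in((y-10,y+4),(y+h-4,y+h+22)): print([(r,im[r,u].tolist()) for r in range(max(r0,0),r1)])
```

```text
18.3 [548.90604487  35.00634586 262.78361909] [-0.27445187 -0.16705224 -0.63466749]
341 83 40 62
tile ((518.66943359375, -15.440330505371094), (39.15285873413086, 61.17386245727539), 7.865540981292725)
[(73, [125, 120, 116]), (74, [127, 120, 119]), (75, [122, 115, 112]), (76, [121, 113, 112]), (77, [123, 115, 113]), (78, [128, 118, 117]), (79, [122, 115, 114]), (80, [120, 112, 112]), (81, [122, 116, 118]), (82, [107, 101, 103]), (83, [148, 64, 40]), (84, [194, 79, 39]), (85, [187, 79, 43]), (86, [186, 77, 39])]
[(141, [141, 58, 27]), (142, [145, 57, 29]), (143, [133, 48, 21]), (144, [78, 32, 22]), (145, [24, 34, 34]), (146, [25, 32, 34]), (147, [45, 46, 47]), (148, [56, 57, 58]), (149, [53, 57, 53]), (150, [50, 50, 51]), (151, [38, 40, 39]), (152, [156, 161, 156]), (153, [225, 231, 225]), (154, [230, 234, 228]), (155, [225, 229, 224]), (156, [225, 229, 224]), (157, [226, 230, 224]), (158, [229, 233, 227]), (159, [215, 219, 213]), (160, [171, 175, 169]), (161, [176, 179, 174]), (162, [179, 181, 177]), (163, [180, 182, 177]), (164, [185, 185, 178]), (165, [173, 175, 171]), (166, [102, 135, 147])]
```

```bash
python3 -c "
from bench import arm
print(arm.job_done())"
```

```text
the job is handed in; nothing more can be done
None
```

The job is handed in at about 18 s, result not yet known: the blue tile lies flat between jaw and stop with no gap showing at either end, nipped at about 10 N (estimated from handle resistance, not measured directly), the crank is released and no other object was touched.

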